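# Refill the red spool bin from a blue tray

### The job

Bring the blue tray of thread spools out of the grey steel bay, set it down upright in the middle of the green mat and let go of it. Then tip the tray over the red bin until all five spools are in the bin, and stand the empty tray upright in the middle of the green mat again. Leave the other things on the table where they are.

Things in the scene. Friction and masses are not known exactly. Their poses are not given: they have to be found in the camera images.
- tray: Blue scoop tray, 110 wide (y), 160 long (x -80 to +80), 220 g, holding the 5 spools. Origin at the underside, under the centre. Pouring end at -x, without wall: the 5 thick floor rises as a ramp from x=-40 to the lip at x=-80, 16 high. Side walls 5 thick, 60 high (38 beside the ramp); rear wall (+x) 60 high. Black pull at the -x end, black handle on the rear wall
- tray_pull (a point): Grip point of the tray's black front pull: a bar 14 wide (y) that sticks out 50 mm ahead of the lip (to x=-130), from 2 to 15 above the tray's underside; pinched across y from above. Point is at tray (-108, 0, 9)
- tray_handle (a point): Grip point of the black handle on the tray's rear wall: an upright tab 10 thick (x), 44 wide (y), standing 35 above the wall, top 95 above the underside; pinched across x from above. Point is at tray (78, 0, 80). While the tray is in the bay it is covered by the bay's roof
- tray_lip (a point): Middle of the tray's pouring lip, at tray (-80, 0, 16)
- bay: Fixed grey steel bay where the tray starts, rear wall inwards, its front half and pull sticking out. Origin on the table in the middle of the open front; +x points into the bay. 105 deep (x), inner width 140, outer 150; two side walls, a back wall and a clear roof, underside 112 and top 117 above the table. It may be left or right of the mat
- mat: Green cutting mat lying flat on the table, 280 (x) by 160 (y), 1 thick, with a white grid. Origin at its centre
- red_bin: Fixed red open bin, outer 220 (x) by 170 (y), walls 6, floor 6. Rim 110 high; the front (-x) wall and the first 50 mm of the sides are 85 high. Origin at the centre of its underside. It stands on the other side of the mat from the bay
- spool0: Thread spool with wooden flanges, yellow winding, cylinder 30 diameter by 30 long, 25 g. Origin at its centre, z along its axis. Starts upright in the tray
- spool1: Thread spool with wooden flanges, orange winding, cylinder 30 diameter by 30 long, 25 g. Origin at its centre, z along its axis. Starts upright in the tray
- spool2: Thread spool with wooden flanges, white winding, cylinder 30 diameter by 30 long, 25 g. Origin at its centre, z along its axis. Starts upright in the tray
- spool3: Thread spool with wooden flanges, green winding, cylinder 30 diameter by 30 long, 25 g. Origin at its centre, z along its axis. Starts upright in the tray
- spool4: Thread spool with wooden flanges, red winding, cylinder 30 diameter by 30 long, 25 g. Origin at its centre, z along its axis. Starts upright in the tray
- glue: White glue bottle, 56 diameter, 140 high, origin at underside; to be left alone
- paint_jar: Yellow paint jar, 64 diameter, 80 high, origin at underside; to be left alone
- tape: Cardboard ring (empty tape core), 84 diameter, 24 high, origin at underside; to be left alone
- felt_block: Grey felting block, 100 x 70 x 45, origin at underside; to be left alone
- brush: Paint brush lying on the table; to be left alone
- paint_can: Blue paint can, 60 diameter, 90 high, origin at underside; to be left alone
There are look-alikes about, which are no part of the job. Leave any pink or purple look-alike of the tray alone.

How it is judged (in metres and radians):
On the way, in this order (a step that is already met when the one before it is completed fails the run):
1. the tray stands upright in the middle of the mat (within 40 mm), let go (horizontal distance between tray and mat below 0.04 m and angle between tray's own z axis and vertical below 0.1 rad and height (world z) of tray below 0.008 m and linear speed of tray below 0.03 m/s and contact force between the fingers and tray below 0.2 N), for 0.2 s.
2. the tray is tipped (over 35 degrees) with its lip over the red bin, and all five spools are in the bin (angle between tray's own z axis and vertical above 0.6 rad and horizontal distance between tray_lip and red_bin below 0.14 m and x of spool0 in the frame of red_bin between -0.11 and 0.11 m and y of spool0 in the frame of red_bin between -0.085 and 0.085 m and z of each of spool0, spool1, spool2, spool3, spool4 in the frame of red_bin below 0.085 m and x of spool1 in the frame of red_bin between -0.11 and 0.11 m and y of spool1 in the frame of red_bin between -0.085 and 0.085 m and x of spool2 in the frame of red_bin between -0.11 and 0.11 m and y of spool2 in the frame of red_bin between -0.085 and 0.085 m and x of spool3 in the frame of red_bin between -0.11 and 0.11 m and y of spool3 in the frame of red_bin between -0.085 and 0.085 m and x of spool4 in the frame of red_bin between -0.11 and 0.11 m and y of spool4 in the frame of red_bin between -0.085 and 0.085 m), for 0.1 s.
At the end, for the whole second after the job is handed in: All five spools lie at rest in the red bin; the empty tray stands upright (within 6 degrees) on the mat, its origin within 40 mm of the mat's centre, still and released (all of step 1 and x of spool0 in the frame of red_bin between -0.11 and 0.11 m and y of spool0 in the frame of red_bin between -0.085 and 0.085 m and z of each of spool0, spool1, spool2, spool3, spool4 in the frame of red_bin below 0.085 m and x of spool1 in the frame of red_bin between -0.11 and 0.11 m and y of spool1 in the frame of red_bin between -0.085 and 0.085 m and x of spool2 in the frame of red_bin between -0.11 and 0.11 m and y of spool2 in the frame of red_bin between -0.085 and 0.085 m and x of spool3 in the frame of red_bin between -0.11 and 0.11 m and y of spool3 in the frame of red_bin between -0.085 and 0.085 m and x of spool4 in the frame of red_bin between -0.11 and 0.11 m and y of spool4 in the frame of red_bin between -0.085 and 0.085 m and linear speed of each of spool0, spool1, spool2, spool3, spool4 below 0.05 m/s); the robot touches nothing.
It fails at once if another thing on the table is moved by more than 40 mm (distance of any of glue, paint_jar, tape, felt_block, brush, paint_can from where it was at the start of the episode above 0.04 m).
It also fails if it takes over 72 s, if anything falls off the work surface, if the arm or the gripper's body presses on something with over 40 N, if the wrist force passes 120 N, or if a joint passes its speed limit or range.

### The arm

A 6-joint arm with a two-finger parallel gripper is mounted at the origin on the work surface. World frame = base frame: x ahead of the robot, y to its left, z up, the work surface at z = 0. Lengths are in mm, angles in rad, forces in N, time in s.
With the tool pointing down it reaches from about 275 to 750 mm from the base axis. Payload 10.2 kg.
Tool frame: the origin (TCP) lies midway between the tips of the shut fingers; the grasp point (between the pads) lies 19 mm behind it; z points along the fingers, y is the direction in which the jaws open and shut (so a half turn about z gives the same grasp; the last joint's range is limited). The gripper opens to 85 mm and grips with 20 to 120 N. Pads are 22 mm wide; open, the fingers measure 114 mm over their backs; the gripper's body (76 mm by 85 mm) begins 54 mm behind the grasp point. The pads swing forward as they close: fully open they stand 13 mm farther back than shut.
Start: joints at [1.083, 0.313, 1.498, -0, 1.331, -0.223], TCP at [137.414, 506.704, 231.294] pointing down, gripper open.
Joint ranges: [-2.94, 2.94], [-0.97, 2.17], [0.19, 2.56], [-1.23, 4.37], [0.02, 3.11], [-2.88, 2.88]. Speed limits (rad/s): [2.39, 2.39, 3.01, 3.14, 3.14, 3.14].

### API

Orientations are given as a unit quaternion [w, x, y, z].
In Python, from rig import sense, optics, ctrl gives the robot as it stands.
- The arm moves only by the tool play_rows, never from a script. Its argument "plan" is a list of rows, each a list of 7 numbers: the shift along the world's x, y, z in mm, then the turn, a rotation vector about the world's x, y, z in rad, then the opening, from -1 (shut) to 1 (fully open), so that 0 is half open. A call has 1 to 5 rows; each row shifts and turns the pose as measured when the row begins; what a row does not reach is not made up. A row lasts 1/12 s, in which the tool goes at most 41.7 mm and 7.16 degrees, less where a joint would pass 70% of its speed; a pose out of reach is approached as far as the arm can. A call is refused whole if a number of a shift passes 41.7 or a number of a turn 0.125, either way. A call with a gripper value outside its range is refused whole. The fingers move at their own pace and stop on an object; "grip_force" is the grip in N (left out, the last holds). Time passes only in rows, so rows that do not move let the fingers close. It gives the time, the measured TCP pose, the force and the opening at its end, in the units of the state.
- sense(): the state, without advancing time (a new reading comes with each control period).
- optics.capture(name): name is "side" or "top"; returns a dict with "img" (480x640x3 uint8, blue, green, red), "fx", "fy", "cx", "cy" (pixels), "dist" ([k1, k2, p1, p2, k3] as OpenCV has them; the pictures are not rectified), "world_to_cam" (4x4, takes a point from world to camera coordinates). Camera axes: x right, y up, looking along -z (the intrinsics and any distortion apply to the point x, -y, -z); pixel columns grow to the right and rows downward; lengths in mm; the calibration is good to about 2 mm. A picture is of the moment at which its call begins. There is no depth.
- ctrl.finish_job(): hands the job in, once; it reports no verdict.
The state is a dict: "time_s": time; "joints": joint angles; "dq": joint speeds; "tau": joint torques, N m; "eef_pos": TCP position; "ee_rot": TCP orientation; "force": force on the tool from outside, world axes, zero at the start; "wrist_torque": the same for the moment, N m; "grip_width": opening from 0.0 (shut) to 1.0 (fully open).
Only numpy, scipy, OpenCV 4.12 (cv2) and the standard library are available. Lean on these libraries where they do the work, as an engineer would, in place of code of your own. Each camera call takes 0.05 s, during which the arm holds its last target. There are 200 camera calls.

## Working session

There is one attempt and no reset: what is moved stays moved. The work goes in short steps, Python scripts to look and compute and a tool call to move; the robot and the scene stay as the last step left them, time stands still between calls to the robot, and variables do not carry over. Pictures are saved under pics/ and viewed, about 8 in all and at most 12, crops included, and the job is handed in when it is done.

Besides the shell and the picture viewer there is one more tool, called after ">>>" as name(argument=value, ...) on one line, values as JSON. play_rows: Moves the arm, as the interface text tells. Its arguments: {"type":"object","properties":{"plan":{"type":"array"},"grip_force":{"type":"number"}},"required":["plan"]}

```bash
mkdir -p pics; python3 - <<'E'
from rig import sense, optics
import cv2, pickle
s=sense(); print(s)
for n in ("top","side"):
    c=optics.capture(n); cv2.imwrite(f"pics/{n}0.png",c["img"]); pickle.dump(c,open(f"{n}.pkl","wb"))
    print(n,c["fx"],c["dist"],c["world_to_cam"])
E
```

```text
{'time_s': 0.0, 'joints': array([ 1.08256613e+00,  3.13436178e-01,  1.49845959e+00, -1.12624712e-05,
        1.33097252e+00, -2.23407194e-01]), 'dq': array([-1.54864004e-03, -1.37890639e-05, -1.78121220e-04, -4.66312745e-04,
        4.74953541e-04, -4.23748057e-04]), 'tau': array([ 3.00468118e-04, -4.12269187e+01, -2.59737110e+01, -2.03476702e-04,
        4.26115395e-03,  4.36753908e-05]), 'eef_pos': array([137.30592958, 506.45779642, 230.73366865]), 'ee_rot': array([-2.17062961e-04,  1.32023559e-01,  9.91246373e-01, -5.99773115e-04]), 'force': array([-0.19868485,  0.10996096, -0.21611325]), 'wrist_torque': array([ 0.01082816, -0.01264883,  0.00328149]), 'grip_width': 0.9953028397047768}
top 566.1441862943561 [-0.15113771  0.          0.          0.          0.        ] [[ 4.98861405e-03 -9.99927136e-01 -1.09925847e-02 -7.81986843e+00]
 [ 9.89117684e-01  3.31767884e-03  1.47089089e-01 -5.18814930e+02]
 [-1.47041901e-01 -1.16067306e-02  9.89062163e-01 -1.56334600e+03]
 [ 0.00000000e+00  0.00000000e+00  0.00000000e+00  1.00000000e+00]]
side 459.2641770116456 [-0.00381547  0.          0.          0.          0.        ] [[ 8.62162056e-01 -5.06338249e-01  1.72675262e-02 -4.37824118e+02]
 [ 2.94094837e-01  5.27937772e-01  7.96737056e-01 -2.00206940e+02]
 [-4.12534625e-01 -6.81838167e-01  6.04079380e-01 -8.34972817e+02]
 [ 0.00000000e+00  0.00000000e+00  0.00000000e+00  1.00000000e+00]]
```

View pics/top0.png

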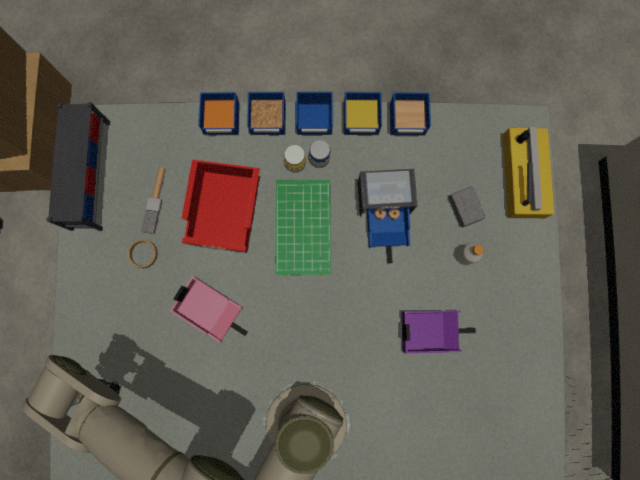

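View pics/side0.png

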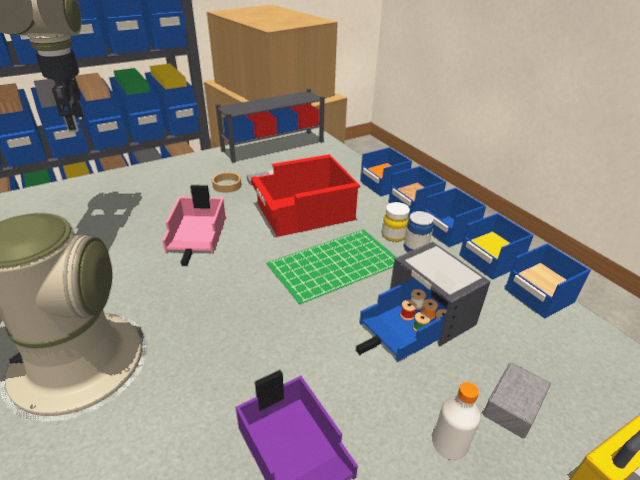

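The top view shows the mat at about (303,227), the bin to its left at (220,206) and the bay with the tray to its right at (388,205). The pull tip is near (390,262). The side view agrees. I'll zoom in before measuring.

```bash
cat > h.py <<'E'
import numpy as np, cv2
def K(c): return np.array([[c["fx"],0,c["cx"]],[0,c["fy"],c["cy"]],[0,0,1.]])
def proj(c,P):
    P=np.atleast_2d(np.array(P,float)); W=c["world_to_cam"]
    q=(P@W[:3,:3].T+W[:3,3])*[1,-1,-1]
    return cv2.projectPoints(q.reshape(-1,1,3),np.zeros(3),np.zeros(3),K(c),np.array(c["dist"]))[0].reshape(-1,2)
def back(c,px,z):
    u=cv2.undistortPoints(np.array(px,float).reshape(-1,1,2),K(c),np.array(c["dist"])).reshape(-1,2)
    W=c["world_to_cam"];R=W[:3,:3];o=-R.T@W[:3,3]
    d=np.c_[u[:,0],-u[:,1],-np.ones(len(u))]@R
    z=np.broadcast_to(np.array(z,float),len(d))
    return o+d*((z-o[2])/d[:,2])[:,None]
def obj(x,y,yaw,P):
    c,s=np.cos(yaw),np.sin(yaw);P=np.array(P,float)
    return P@np.array([[c,s,0],[-s,c,0],[0,0,1]])+[x,y,0]
E
python3 - <<'E'
import cv2,pickle
t=pickle.load(open("top.pkl","rb"))["img"];s=pickle.load(open("side.pkl","rb"))["img"]
cv2.imwrite("pics/t1.png",cv2.resize(t[150:285,175:425],None,fx=3.2,fy=3.2,interpolation=cv2.INTER_CUBIC))
cv2.imwrite("pics/s1.png",cv2.resize(s[150:360,240:500],None,fx=2.85,fy=2.85,interpolation=cv2.INTER_CUBIC))
E
```

```text
(no output)
```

View pics/t1.png

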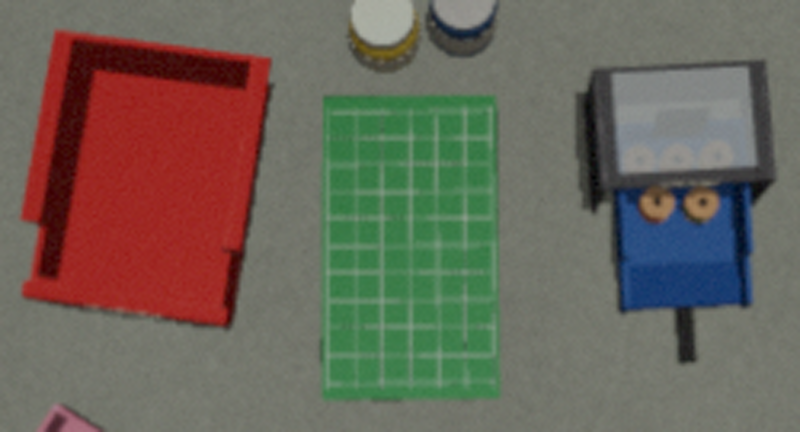

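View pics/s1.png

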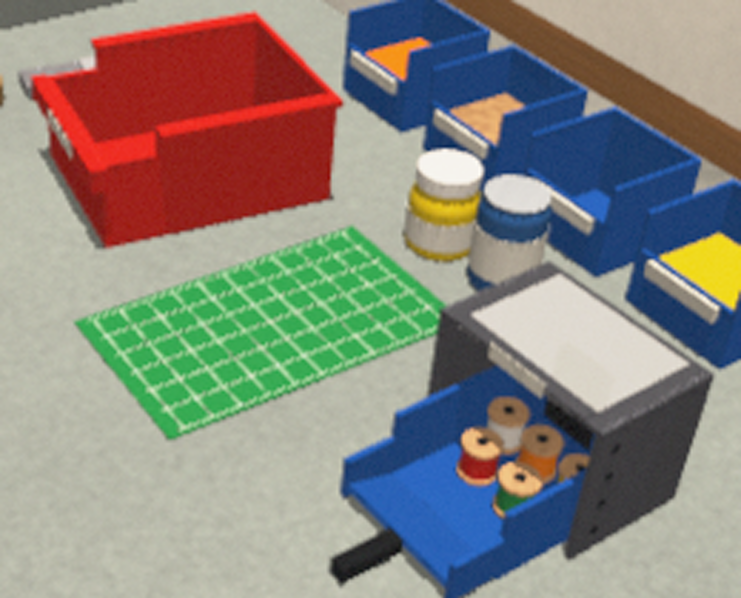

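```bash
cat > fit.py <<'E'
from h import *; import pickle
from scipy.optimize import least_squares
def fit(n,pts,x0,C):
    res=lambda p:np.concatenate([(proj(C[k],obj(*p,P))-px).ravel() for k,P,px in pts])
    r=least_squares(res,x0,x_scale=[10,10,.1],loss="soft_l1")
    print(n,r.x.round(3),"res px",r.fun.reshape(-1,2).round(1).tolist() if 0 else res(r.x).round(1)); return r.x
E
python3 - <<'E'
from fit import *
C={k:pickle.load(open(k+".pkl","rb")) for k in("top","side")}
T=lambda P,u,v:("top",[P],[[175+(u+.5)/3.2-.5,150+(v+.5)/3.2-.5]])
S=lambda P,u,v:("side",[P],[[240+(u+.5)/2.85-.5,150+(v+.5)/2.85-.5]])
fit("mat",[T((140,80,1),323,96),T((140,-80,1),497,96),T((-140,-80,1),498,398),T((-140,80,1),323,398),
 S((-140,80,1),78,323),S((-140,-80,1),172,438),S((140,80,1),350,228)],[500,0,0],C)
fit("bin",[T((110,85,110),57,31),T((110,-85,110),270,58),T((-110,85,85),24,297),T((-110,-85,85),229,327),
 S((110,85,110),255,14),S((110,-85,110),341,102),S((-110,-85,0),104,245),S((110,-85,0),331,195),S((-110,-85,85),92,165)],[560,240,0],C)
b=fit("bay",[T((105,75,117),593,70),T((105,-75,117),764,62),T((0,-75,117),775,180),T((0,75,117),610,187),
 S((0,75,117),441,312),S((0,-75,117),602,423),S((105,-75,117),710,375),S((105,75,117),552,263),S((0,-75,0),570,555)],[560,-240,0],C)
t=fit("tray",[T((-80,0,16),684,308),T((-130,0,15),686,361),S((-130,0,15),334,567),S((-80,55,38),345,463),
 S((-40,55,60),397,413),S((-40,-55,60),505,518),S((-80,-55,16),448,580),T((-80,55,38),623,290),T((-80,-55,38),748,283)],[560,-240,0],C)
print(obj(*t,[[-108,0,9],[78,0,80]]))
for n,p in {"jar":(293,155),"can":(320,150),"glue":(478,250)}.items(): print(n,back(C["top"],[p],80))
E
```

```text
mat [5.63195e+02 1.08510e+01 1.10000e-02] res px [-0.1 -0.3 -0.2 -0.8  0.6 -0.3 -0.4  0.1 -1.3  0.  -0.6  1.1  1.  -0.4]
bin [ 6.09447e+02  2.42059e+02 -1.32000e-01] res px [ 2.1  0.9 -4.6 -0.1  1.  -3.7 -2.9 -4.8  0.2  0.9 -2.4 -2.4 -0.5  1.5
 -1.8  1.5  2.4  0.8]
bay [ 5.96274e+02 -2.28047e+02  5.80000e-02] res px [-0.2 -0.6  0.5 -0.8  0.4 -0.4 -2.8  0.3 -0.4 -1.2  0.   4.3  1.6 -0.1
 -1.1 -0.8 -0.6  2.7]
tray [ 5.85113e+02 -2.30968e+02  4.40000e-02] res px [-0.3 -0.7  0.   0.1  0.2 -1.1  0.7 -1.4 -0.5  0.5  0.2 -1.1  0.3  2.5
  0.4  4.6 -0.   5.3]
[[ 477.21791028 -235.71963643    9.        ]
 [ 663.03778722 -227.53591266   80.        ]]
jar [[752.86732088  38.25062129  80.        ]]
can [[767.71912606 -38.06958346  80.        ]]
glue [[ 483.57196222 -477.54734434   80.        ]]
```

>>> play_rows(plan=[[17,-37,-2,0,0,0.0155,1],[17,-37,-2,0,0,0.0155,1],[17,-37,-2,0,0,0.0155,1],[17,-37,-2,0,0,0.0155,1],[17,-37,-2,0,0,0.0155,1]], grip_force=60)

```text
time_s: 0.52
eef_pos: [220.3, 319.3, 217.7]
ee_rot: [-0.001, 0.087, 0.996, -0.001]
force: [2.2, 0.6, 0.1]
grip_width: 1.002
```

>>> play_rows(plan=[[17,-37,-2,0,0,0.0155,1],[17,-37,-2,0,0,0.0155,1],[17,-37,-2,0,0,0.0155,1],[17,-37,-2,0,0,0.0155,1],[17,-37,-2,0,0,0.0155,1]])

```text
time_s: 0.93
eef_pos: [303.7, 128.6, 207.0]
ee_rot: [-0.001, 0.044, 0.999, -0.001]
force: [1.1, 1.3, 0.8]
grip_width: 0.998
```

>>> play_rows(plan=[[17,-37,-2,0,0,0.0155,1],[17,-37,-2,0,0,0.0155,1],[17,-37,-2,0,0,0.0155,1],[17,-37,-2,0,0,0.0155,1],[17,-37,-2,0,0,0.0155,1]])

```text
time_s: 1.35
eef_pos: [387.3, -62.4, 197.0]
ee_rot: [0.0, 0.005, 1.0, -0.001]
force: [1.0, 0.1, 0.9]
grip_width: 0.999
```

```bash
python3 - <<'E'
from fit import *
C={k:pickle.load(open(k+".pkl","rb")) for k in("top","side")}
T=lambda P,u,v:("top",[P],[[175+(u+.5)/3.2-.5,150+(v+.5)/3.2-.5]])
S=lambda P,u,v:("side",[P],[[240+(u+.5)/2.85-.5,150+(v+.5)/2.85-.5]])
a=4
for a in(0,3,5):
  fit("bin",[T((110+a,85+a,110),57,31),T((110+a,-85-a,110),270,58),T((-110-a,85+a,85),24,297),T((-110-a,-85-a,85),229,327),
 S((110+a,85+a,110),255,14),S((110+a,-85-a,110),341,102),S((-110,-85,0),104,245),S((110,-85,0),331,195)],[590,240,-.13],C)
E
```

```text
bin [ 6.09135e+02  2.39662e+02 -1.23000e-01] res px [ 2.6  1.2 -4.  -0.3  2.2 -3.2 -1.6 -4.9  0.2  1.1 -1.8 -2.2  0.3  2.2
 -1.3  1.8]
bin [ 6.07367e+02  2.39379e+02 -1.21000e-01] res px [ 1.7  0.7 -2.8 -0.6  1.1 -1.6 -0.6 -3.1  0.2  0.7 -0.7 -1.7 -0.3  2.5
 -1.7  1.9]
bin [ 6.06106e+02  2.39385e+02 -1.22000e-01] res px [ 1.2  0.3 -1.9 -0.8  0.2 -0.6 -0.  -1.8  0.2  0.4 -0.1 -1.3 -0.8  2.6
 -2.1  2.1]
```

>>> play_rows(plan=[[18,-35,-20,0,0,0.012,1],[18,-35,-20,0,0,0.012,1],[18,-35,-20,0,0,0.012,1],[18,-35,-20,0,0,0.012,1],[14,-32,-20,0,0,0.012,1]])

```text
time_s: 1.77
eef_pos: [468.8, -230.0, 103.5]
ee_rot: [0.003, -0.025, 1.0, -0.003]
force: [0.2, 0.5, 0.5]
grip_width: 1.0
```

>>> play_rows(plan=[[0,0,-8,0,0,0,1],[0,0,0,0,0,0,1]])

```text
time_s: 1.93
eef_pos: [468.4, -234.5, 89.9]
ee_rot: [0.001, -0.022, 1.0, -0.001]
force: [0.7, 0.0, 0.1]
grip_width: 0.999
```

>>> play_rows(plan=[[4,-1,-30,0,0,0,1],[3,0,-30,0,0,0,1],[0,0,-18,0,0,0,1],[0,0,-3,0,0,0,1],[0,0,0,0,0,0,1]])

```text
time_s: 2.35
eef_pos: [475.7, -233.8, 8.7]
ee_rot: [0.002, -0.023, 1.0, -0.002]
force: [0.3, 0.7, 0.6]
grip_width: 1.001
```

```bash
python3 - <<'E'
from rig import sense, optics
import cv2
s=sense(); print(s["eef_pos"],s["force"])
c=optics.capture("side"); cv2.imwrite("pics/s2.png",cv2.resize(c["img"][180:400,300:520],None,fx=2.7,fy=2.7,interpolation=cv2.INTER_CUBIC))
E
```

```text
[ 475.72402335 -233.80024924    8.73236834] [0.25177795 0.65380904 0.58781965]
```

View pics/s2.png

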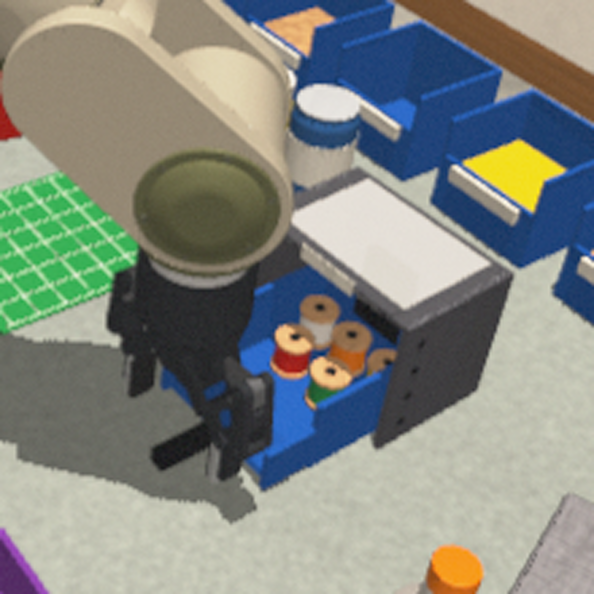

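The jaws straddle the black pull at about (185,445) in this crop. I'll lower slightly and close.

>>> play_rows(plan=[[0,-1,-4,0,0,0,1],[0,0,0,0,0,0,-1],[0,0,0,0,0,0,-1],[0,0,0,0,0,0,-1],[0,0,0,0,0,0,-1]])

```text
time_s: 2.82
eef_pos: [477.9, -235.8, 10.3]
ee_rot: [0.005, -0.023, 1.0, -0.005]
force: [0.3, -0.4, 0.4]
grip_width: 0.456
```

>>> play_rows(plan=[[0,0,0,0,0,0,-1],[0,0,0,0,0,0,-1],[0,0,0,0,0,0,-1],[0,0,0,0,0,0,-1],[0,0,0,0,0,0,-1]])

```text
time_s: 3.23
eef_pos: [478.1, -236.1, 11.3]
ee_rot: [0.006, -0.023, 1.0, -0.005]
force: [-0.7, 0.5, 0.7]
grip_width: 0.132
```

>>> play_rows(plan=[[0,0,0,0,0,0,-1],[0,0,0,0,0,0,-1]])

```text
time_s: 3.4
eef_pos: [478.1, -236.0, 11.2]
ee_rot: [0.006, -0.023, 1.0, -0.005]
force: [-0.0, 1.2, 1.1]
grip_width: 0.131
```

```bash
python3 - <<'E'
from rig import sense, optics
import cv2
s=sense(); print(s["eef_pos"],s["force"],s["wrist_torque"],s["grip_width"])
c=optics.capture("side"); cv2.imwrite("pics/s3.png",cv2.resize(c["img"][280:370,330:430],None,fx=6,fy=6,interpolation=cv2.INTER_CUBIC))
E
```

```text
[ 478.12118701 -236.0338473    11.23524929] [-0.00210587  1.17213646  1.09338454] [0.02323333 0.05869559 0.0091868 ] 0.13092671856960011
```

View pics/s3.png

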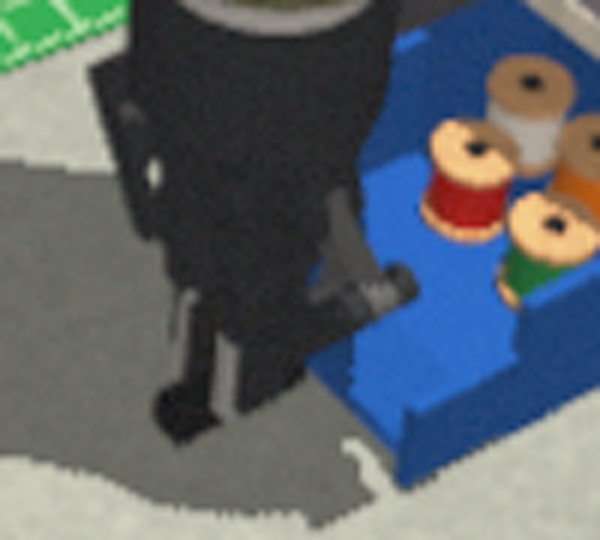

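>>> play_rows(plan=[[-6,-0.3,-1,0,0,0,-1],[-10,-0.5,-1,0,0,0,-1],[-12,-0.6,-1,0,0,0,-1],[-12,-0.6,-1,0,0,0,-1],[-12,-0.6,-1,0,0,0,-1]])

```text
time_s: 3.87
eef_pos: [430.7, -241.8, 9.6]
ee_rot: [0.014, -0.023, 1.0, -0.011]
force: [5.3, 0.9, 5.8]
grip_width: 0.131
```

>>> play_rows(plan=[[-12,0,-1,0.006,0.008,0,-1],[-12,0,-1,0.006,0.008,0,-1],[-12,0,-1,0.006,0.008,0,-1],[-12,-0.5,-1,0.004,0.006,0,-1],[-12,-0.5,-1,0.004,0.006,0,-1]])

```text
time_s: 4.28
eef_pos: [374.1, -247.7, 9.6]
ee_rot: [0.006, -0.022, 1.0, -0.005]
force: [6.7, 0.9, 7.3]
grip_width: 0.133
```

>>> play_rows(plan=[[-12,-0.5,-1,0.003,0.004,0,-1],[-12,-0.5,-1,0.003,0.004,0,-1],[-8,-0.5,-1,0.003,0.004,0,-1],[-3,0,-1,0,0,0,-1],[0,0,0,0,0,0,-1]])

```text
time_s: 4.7
eef_pos: [341.3, -253.9, 10.1]
ee_rot: [0.008, -0.02, 1.0, -0.007]
force: [0.9, 3.2, 2.4]
grip_width: 0.133
```

>>> play_rows(plan=[[-8,0.5,-1,0,0,0,-1],[-5,0,-1,0,0,0,-1],[0,0,0,0,0,0,0],[0,0,0,0,0,0,1],[0,0,0,0,0,0,1]])

```text
time_s: 5.12
eef_pos: [328.7, -254.8, 9.6]
ee_rot: [0.011, -0.02, 1.0, -0.01]
force: [0.2, 0.3, 0.7]
grip_width: 0.547
```

>>> play_rows(plan=[[0,0,0,0,0,0,1],[0,0,10,0,0,0,1],[0,0,30,0,0,0,1],[0,0,40,0,0,0,1],[0,0,40,0,0,0,1]])

```text
time_s: 5.53
eef_pos: [324.5, -249.8, 126.2]
ee_rot: [0.005, -0.02, 1.0, -0.002]
force: [0.2, -0.2, 0.3]
grip_width: 0.999
```

>>> play_rows(plan=[[0,40,20,0,0,0,0],[0,40,10,0,0,0,0],[0,40,0,0,0,0,0],[0,40,0,0,0,0,0],[0,0,0,0,0,0,0]])

```text
time_s: 5.95
eef_pos: [324.7, -91.1, 162.6]
ee_rot: [0.009, -0.018, 1.0, -0.007]
force: [-0.6, -0.9, -0.6]
grip_width: 0.498
```

```bash
python3 - <<'E'
from rig import sense, optics
import cv2,pickle,numpy as np
s=sense(); print(s["eef_pos"],s["ee_rot"],s["grip_width"])
t=optics.capture("top");c=optics.capture("side")
pickle.dump({"top":t,"side":c},open("c4.pkl","wb"))
a=cv2.resize(t["img"][170:310,340:440],None,fx=4,fy=4,interpolation=cv2.INTER_CUBIC)
b=cv2.resize(c["img"][230:430,310:440],None,fx=2.8,fy=2.8,interpolation=cv2.INTER_CUBIC)
cv2.imwrite("pics/m4.png",np.hstack([a,b]))
print(a.shape,b.shape)
E
```

```text
[324.71324966 -91.07237833 162.63457637] [ 0.00893792 -0.01799853  0.99977022 -0.00746197] 0.4984369292049511
(560, 400, 3) (560, 364, 3)
```

View pics/m4.png

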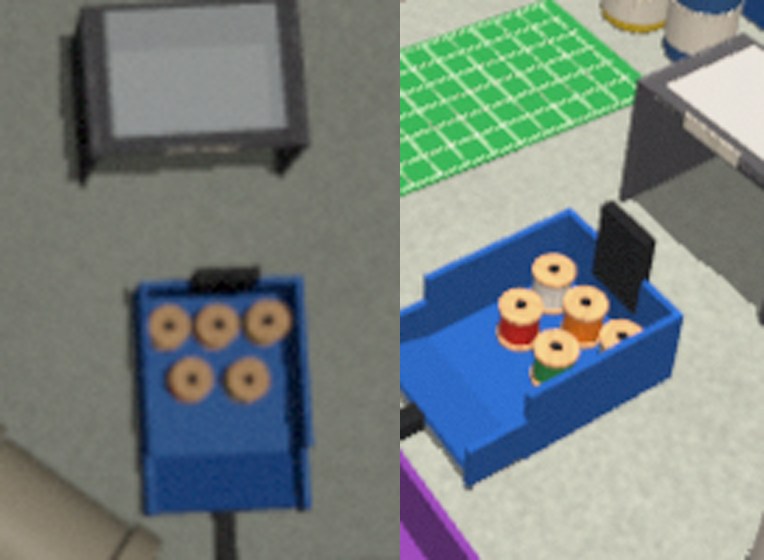

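```bash
python3 - <<'E'
from fit import *
C=pickle.load(open("c4.pkl","rb"))
T=lambda P,u,v:("top",[P],[[340+(u+.5)/4-.5,170+(v+.5)/4-.5]])
S=lambda P,u,v:("side",[P],[[310+(u-399.5)/2.8-.5,230+(v+.5)/2.8-.5]])
t=fit("tray",[T((80,55,60),136,280),T((80,-55,60),304,278),T((-80,55,0),147,515),T((-80,-55,0),310,508),T((83,0,95),225,270),
S((80,-55,60),682,318),S((80,55,60),570,212),S((-80,-55,0),468,487),S((-40,-55,60),528,398)],[440,-245,.05],C)
print(obj(*t,[[78,0,80]]),obj(*t,[[-80,0,16]]))
E
```

```text
tray [ 4.35759e+02 -2.52152e+02  4.80000e-02] res px [ 1.8  0.6 -1.1 -0.6  0.1  0.2 -2.6  0.1  0.8 -0.7 -0.4 -1.1  0.5 -0.3
 -0.1  1.5 -0.1  0.2]
[[ 513.67045494 -248.4450995    80.        ]] [[ 355.84902169 -255.95477375   16.        ]]
```

```bash
python3 - <<'E'
from rig import sense
print(sense()["joints"].round(3))
E
```

```text
[-6.330e-01 -4.500e-02  2.106e+00 -2.000e-03  1.055e+00 -2.236e+00]
```

>>> play_rows(plan=[[14,-12,2,0.004,0.004,-0.122,0],[14,-12,2,0.004,0.004,-0.122,0],[14,-12,2,0.004,0.004,-0.122,0],[14,-12,2,0.004,0.004,-0.122,0],[14,-12,2,0.0,0.0,-0.122,0]])

```text
time_s: 6.47
eef_pos: [396.1, -161.3, 171.5]
ee_rot: [-0.003, 0.291, 0.957, -0.002]
force: [-0.1, 0.0, 0.5]
grip_width: 0.502
```

>>> play_rows(plan=[[14,-12,0,0,0,-0.122,1],[14,-12,0,0,0,-0.122,1],[14,-12,0,0,0,-0.122,1],[14,-12,0,0,0,-0.122,1],[14,-12,0,0,0,-0.122,1]])

```text
time_s: 6.88
eef_pos: [467.8, -233.2, 168.2]
ee_rot: [-0.006, 0.571, 0.821, -0.001]
force: [0.2, -0.4, 0.0]
grip_width: 1.005
```

>>> play_rows(plan=[[15,-5,-8,0.003,0.006,-0.105,1],[15,-4,-8,0.003,0.003,-0.105,1],[14,-2,-8,0,0,-0.095,1],[0,0,-2,0,0,0,1],[0,0,0,0,0,0,1]])

```text
time_s: 7.3
eef_pos: [512.5, -256.4, 136.2]
ee_rot: [-0.014, 0.7, 0.714, -0.001]
force: [0.6, -0.6, -0.7]
grip_width: 1.0
```

>>> play_rows(plan=[[1,6,-10,-0.012,-0.014,0.02,1],[0,3,-20,-0.006,-0.007,0.008,1],[0,0,-20,0,0,0,1],[0,0,-12,0,0,0,1],[0,0,-2,0,0,0,1]])

```text
time_s: 7.72
eef_pos: [509.8, -251.6, 70.9]
ee_rot: [0.002, 0.686, 0.727, -0.001]
force: [0.5, 0.8, -0.7]
grip_width: 0.998
```

>>> play_rows(plan=[[3,3,-6,0,0,0,1],[2,1,-2,0,0,0,1],[0,0,-1,0,0,0,0],[0,0,-1,0,0,0,-1],[0,0,-1,0,0,0,-1]], grip_force=90)

```text
time_s: 8.13
eef_pos: [514.7, -249.1, 61.5]
ee_rot: [0.003, 0.685, 0.728, -0.001]
force: [0.3, 0.5, -0.5]
grip_width: 0.601
```

>>> play_rows(plan=[[0,0,0,0,0,0,-1],[0,0,0,0,0,0,-1],[0,0,0,0,0,0,-1],[0,0,0,0,0,0,-1],[0,0,0,0,0,0,-1]])

```text
time_s: 8.55
eef_pos: [515.1, -249.5, 62.8]
ee_rot: [0.004, 0.685, 0.729, -0.001]
force: [-0.1, 1.0, -1.7]
grip_width: 0.104
```

>>> play_rows(plan=[[0,0,0,0,0,0,-1],[0,0,0,0,0,0,-1],[0,0,0,0,0,0,-1]])

```text
time_s: 8.8
eef_pos: [515.1, -249.5, 62.8]
ee_rot: [0.004, 0.685, 0.729, -0.001]
force: [-0.3, -0.2, 0.5]
grip_width: 0.108
```

>>> play_rows(plan=[[0,0,6,0,0,0,-1],[0,0,10,0,0,0,-1],[0,2,12,0,0,0,-1],[0,8,12,0,0,0,-1],[0,14,8,0,0,0,-1]])

```text
time_s: 9.22
eef_pos: [513.8, -225.2, 112.2]
ee_rot: [0.002, 0.686, 0.728, -0.001]
force: [-0.5, 0.5, -3.7]
grip_width: 0.1
```

>>> play_rows(plan=[[0,18,2,0,0,0,-1],[0,20,0,0,0,0,-1],[0,20,0,0,0,0,-1],[0,20,0,0,0,0,-1],[4,20,0,0,0,0,-1]])

```text
time_s: 9.63
eef_pos: [517.5, -119.8, 120.3]
ee_rot: [0.005, 0.686, 0.727, 0.0]
force: [0.6, 1.3, -3.1]
grip_width: 0.103
```

>>> play_rows(plan=[[8,16,0,0,0,0,-1],[14,16,0,0,0,0,-1],[16,16,0,0,0,0,-1],[16,16,0,0,0,0,-1],[16,16,-2,0,0,0,-1]])

```text
time_s: 10.05
eef_pos: [586.6, -28.3, 122.8]
ee_rot: [0.005, 0.685, 0.728, 0.001]
force: [-0.4, 0.5, -3.6]
grip_width: 0.099
```

>>> play_rows(plan=[[16,14,-2,0,0,0,-1],[14,12,-4,0,0,0,-1],[8,6,-6,0,0,0,-1],[3,3,-8,0,0,0,-1],[0,0,-8,0,0,0,-1]])

```text
time_s: 10.47
eef_pos: [630.0, 18.4, 98.0]
ee_rot: [0.007, 0.683, 0.731, 0.003]
force: [0.8, -0.7, -3.4]
grip_width: 0.103
```

>>> play_rows(plan=[[6,-1,-8,0.003,0.007,0,-1],[5,-1,-8,0.002,0.007,0,-1],[2,0,-8,0,0,0,-1],[0,0,-5,0,0,0,-1],[0,0,-3,0,0,0,-1]])

```text
time_s: 10.88
eef_pos: [642.3, 16.0, 62.6]
ee_rot: [-0.002, 0.683, 0.73, -0.001]
force: [-6.0, 10.1, 31.6]
grip_width: 0.098
```

>>> play_rows(plan=[[0,0,1.5,0,0,0,-1],[0,0,0.5,0,0,0,0],[0,0,0,0,0,0,0],[0,0,0,0,0,0,0],[0,0,0,0,0,0,0]])

```text
time_s: 11.3
eef_pos: [642.7, 14.8, 66.0]
ee_rot: [-0.001, 0.684, 0.73, -0.0]
force: [-1.0, 0.5, 0.1]
grip_width: 0.498
```

```bash
python3 - <<'E'
from rig import sense, optics
import cv2,pickle,numpy as np
s=sense(); print(s["eef_pos"],s["force"],s["grip_width"],s["joints"].round(2))
t=optics.capture("top");c=optics.capture("side")
pickle.dump({"top":t,"side":c},open("c5.pkl","wb"))
a=cv2.resize(t["img"][165:285,260:350],None,fx=4.4,fy=4.4,interpolation=cv2.INTER_CUBIC)
b=cv2.resize(c["img"][180:330,260:375],None,fx=3.52,fy=3.52,interpolation=cv2.INTER_CUBIC)
cv2.imwrite("pics/m5.png",np.hstack([a,b])); print(a.shape,b.shape)
E
```

```text
[642.71301676  14.77601763  65.97650143] [-1.01095026  0.54424695  0.05452931] 0.4975934658215907 [-0.16  0.73  1.29  0.    1.12 -0.22]
(528, 396, 3) (528, 405, 3)
```

View pics/m5.png

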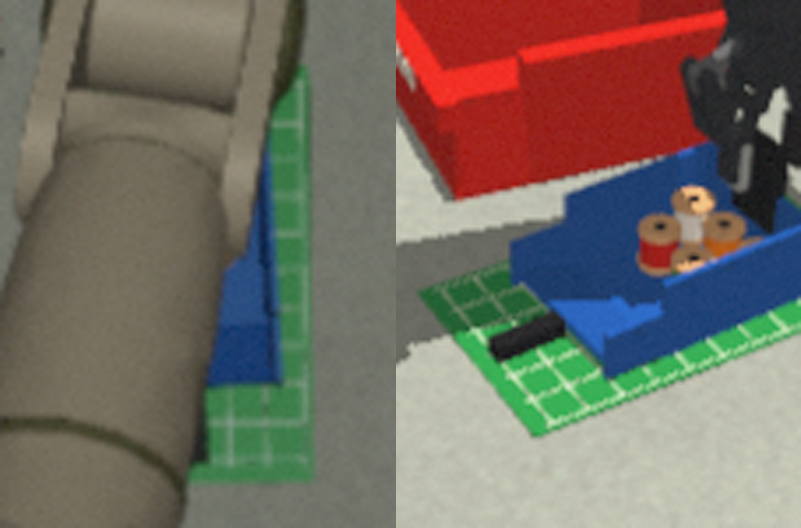

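Both views show the tray upright on the mat with its spools. The front-right corner is at (604,378) in the crop, and the pull lies on the mat. I'll check the pose numerically.

```bash
python3 - <<'E'
from fit import *
C=pickle.load(open("c5.pkl","rb"))
T=lambda P,u,v:("top",[P],[[260+(u+.5)/4.4-.5,165+(v+.5)/4.4-.5]])
S=lambda P,u,v:("side",[P],[[260+(u-395.5)/3.52-.5,180+(v+.5)/3.52-.5]])
t=fit("tray",[T((-80,-55,1),281,382),S((-80,-55,1),604,378),S((-130,0,16),494,345),S((-80,55,39),511,243),S((-40,55,61),567,197),S((-40,-55,61),663,288)],[563,11,.05],C)
E
```

```text
tray [5.63458e+02 1.15300e+01 5.80000e-02] res px [-0.4  0.6  0.9  1.3 -0.7 -0.3  0.8  0.2 -0.4  0.   0.2 -0.8]
```

>>> play_rows(plan=[[0,0,0,0,0,0,0],[0,0,0,0,0,0,0],[0,0,0,0,0,0,0]])

```text
time_s: 11.65
eef_pos: [642.7, 14.8, 66.0]
ee_rot: [-0.001, 0.684, 0.73, -0.0]
force: [-0.7, -1.1, 0.3]
grip_width: 0.497
```

>>> play_rows(plan=[[-1,0,-3,0,0,0,0],[0,0,0,0,0,0,-1],[0,0,0,0,0,0,-1],[0,0,0,0,0,0,-1],[0,0,0,0,0,0,-1]], grip_force=120)

```text
time_s: 12.07
eef_pos: [641.7, 14.9, 62.7]
ee_rot: [-0.001, 0.684, 0.73, -0.0]
force: [-1.2, 0.3, -0.6]
grip_width: 0.097
```

>>> play_rows(plan=[[0,0,0,0,0,0,-1],[0,0,0,0,0,0,-1],[0,0,0,0,0,0,-1],[0,0,6,0,0,0,-1],[0,0,14,0,0,0,-1]])

```text
time_s: 12.48
eef_pos: [639.9, 15.1, 80.0]
ee_rot: [-0.004, 0.684, 0.73, -0.002]
force: [-0.1, 0.3, -3.3]
grip_width: 0.093
```

>>> play_rows(plan=[[0,0,20,0,0,0,-1],[0,0,24,0,0,0,-1],[0,0,24,0,0,0,-1],[0,0,24,0,0,0,-1],[0,4,16,0,0,0,-1]])

```text
time_s: 12.9
eef_pos: [637.2, 19.0, 190.3]
ee_rot: [-0.007, 0.684, 0.729, -0.005]
force: [-0.3, 0.3, -2.9]
grip_width: 0.097
```

>>> play_rows(plan=[[2,10,4,0,-0.004,-0.015,-1],[4,16,2,0,-0.004,-0.015,-1],[5,18,1,0,-0.004,-0.015,-1],[5,18,0,0,-0.004,-0.015,-1],[5,18,0,0,-0.004,-0.015,-1]])

```text
time_s: 13.32
eef_pos: [659.3, 98.6, 204.1]
ee_rot: [0.003, 0.714, 0.701, 0.004]
force: [0.5, -0.1, -3.0]
grip_width: 0.1
```

>>> play_rows(plan=[[5,18,0,0,-0.002,-0.015,-1],[5,18,0,0,-0.002,-0.015,-1],[5,18,0,0,-0.002,-0.015,-1],[5,18,0,0,-0.002,-0.015,-1],[5,16,0,0,-0.002,-0.015,-1]])

```text
time_s: 13.73
eef_pos: [683.9, 191.3, 203.8]
ee_rot: [0.006, 0.741, 0.672, 0.007]
force: [-0.1, -0.4, -3.8]
grip_width: 0.095
```

>>> play_rows(plan=[[5,14,4,0,0,-0.01,-1],[5,11,4,-0.005,-0.04,0,-1],[5,6,4,-0.007,-0.06,0,-1],[5,1,4,-0.007,-0.06,0,-1],[5,0,4,-0.007,-0.06,0,-1]])

```text
time_s: 14.15
eef_pos: [709.0, 228.7, 220.4]
ee_rot: [0.089, 0.738, 0.664, 0.079]
force: [0.4, -0.6, -2.7]
grip_width: 0.101
```

```bash
cat > st.py <<'E'
from rig import sense; from scipy.spatial.transform import Rotation as R; import numpy as np
s=sense(); q=s["ee_rot"]; A=R.from_quat(np.r_[q[1:],q[0]]).as_matrix()
# tray axes: z=-toolz ; x = tool y (sign)
z=-A[:,2]; x=A[:,1]*np.sign(A[0,1]); y=np.cross(z,x)
tcp=s["eef_pos"]; lip=tcp+x*-158+z*-46
c,sn=np.cos(-.122),np.sin(-.122); d=lip[:2]-[607,240]
print("tilt deg",np.degrees(np.arccos(z[2])).round(1),"x",x.round(3),"y",y.round(3),"tcp",tcp.round(1),"lip z",lip[2].round(1),"lip bin",(c*d[0]+sn*d[1]).round(1),(-sn*d[0]+c*d[1]).round(1),"F",s["force"].round(1),"j",s["joints"].round(2),s["grip_width"])
E
python3 st.py
```

```text
tilt deg 13.7 x [ 0.966 -0.102  0.237] y [ 0.105  0.994 -0.002] tcp [709.  228.7 220.4] lip z 138.3 lip bin -39.9 -1.4 F [ 0.4 -0.6 -2.7] j [ 0.18  0.71  0.93 -0.07  1.28  0.3 ] 0.10089539624500883
```

>>> play_rows(plan=[[2,0,5,-0.008,-0.07,0,-1],[0,0,5,-0.008,-0.07,0,-1],[0,0,5,-0.008,-0.07,0,-1],[0,0,3,-0.008,-0.07,0,-1],[0,0,2,-0.008,-0.07,0,-1]])

```text
time_s: 14.57
eef_pos: [709.9, 228.9, 240.5]
ee_rot: [0.222, 0.709, 0.639, 0.197]
force: [-0.1, -0.0, -3.0]
grip_width: 0.099
```

```bash
python3 st.py
```

```text
tilt deg 34.5 x [ 0.819 -0.084  0.567] y [ 0.105  0.994 -0.005] tcp [709.9 228.9 240.5] lip z 113.0 lip bin -0.6 -0.9 F [-0.1 -0.  -3. ] j [ 0.22  0.54  1.25 -0.26  0.79  0.46] 0.09867238770940129
```

>>> play_rows(plan=[[-4,0,3,-0.009,-0.085,0,-1],[-6,1,3,-0.009,-0.085,0,-1],[-6,1,3,-0.009,-0.085,0,-1],[-6,1,3,-0.009,-0.085,0,-1],[-6,1,2,-0.009,-0.085,0,-1]])

```text
time_s: 14.98
eef_pos: [684.6, 229.5, 252.6]
ee_rot: [0.351, 0.659, 0.59, 0.307]
force: [1.1, -0.9, -1.4]
grip_width: 0.095
```

```bash
python3 st.py;python3 - <<'E'
from rig import optics
import cv2,numpy as np
t=optics.capture("top");c=optics.capture("side")
a=cv2.resize(t["img"][140:270,170:280],None,fx=3.4,fy=3.4,interpolation=cv2.INTER_CUBIC)
b=cv2.resize(c["img"][90:240,235:380],None,fx=2.947,fy=2.947,interpolation=cv2.INTER_CUBIC)
cv2.imwrite("pics/m6.png",np.hstack([a,b[:442]]))
E
```

```text
tilt deg 55.6 x [ 0.562 -0.057  0.825] y [ 0.116  0.993 -0.01 ] tcp [684.6 229.5 252.6] lip z 96.2 lip bin 27.1 -2.8 F [ 1.1 -0.9 -1.4] j [ 0.28  0.43  1.58 -1.04  0.38  1.22] 0.09512440814273679
```

View pics/m6.png

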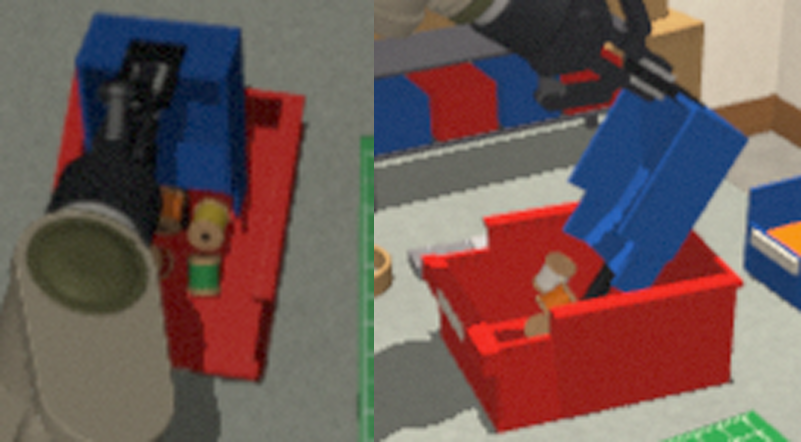

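>>> play_rows(plan=[[0,0,0,0,0,0,-1],[0,0,0,0,0,0,-1],[0,0,0,0,0,0,-1],[0,0,0,0,0,0,-1],[0,0,0,0,0,0,-1]])

```text
time_s: 15.5
eef_pos: [686.0, 228.5, 253.1]
ee_rot: [0.35, 0.661, 0.59, 0.304]
force: [0.1, 0.0, -1.8]
grip_width: 0.097
```

```bash
python3 st.py;python3 - <<'E'
from rig import optics
import cv2,numpy as np
t=optics.capture("top");c=optics.capture("side")
a=cv2.resize(t["img"][140:270,170:280],None,fx=3.4,fy=3.4,interpolation=cv2.INTER_CUBIC)
b=cv2.resize(c["img"][90:240,235:380],None,fx=2.947,fy=2.947,interpolation=cv2.INTER_CUBIC)
cv2.imwrite("pics/m7.png",np.hstack([a,b[:442]]))
E
```

```text
tilt deg 55.3 x [ 0.567 -0.059  0.822] y [ 0.118  0.993 -0.011] tcp [686.  228.5 253.1] lip z 97.0 lip bin 27.6 -3.7 F [ 0.1  0.  -1.8] j [ 0.27  0.43  1.57 -1.01  0.39  1.19] 0.09680423910727973
```

View pics/m7.png

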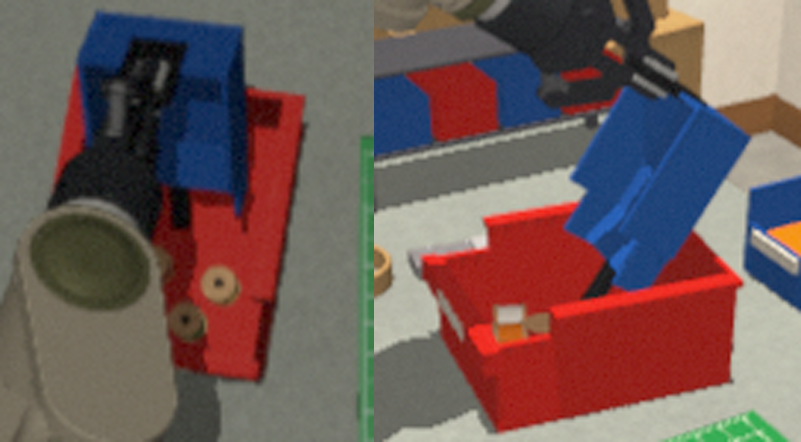

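>>> play_rows(plan=[[0,0,8,0,0,0,-1],[0,0,-8,0,0,0,-1],[0,0,8,0,0,0,-1],[0,0,-6,0,0,0,-1],[0,0,0,0,0,0,-1]])

```text
time_s: 16.02
eef_pos: [686.2, 228.2, 255.0]
ee_rot: [0.35, 0.661, 0.59, 0.304]
force: [0.3, -1.1, -2.4]
grip_width: 0.099
```

```bash
python3 - <<'E'
from rig import optics,sense
import cv2,numpy as np
F=[]
for i in range(4):
    t=optics.capture("top"); F.append(sense()["force"][2])
c=optics.capture("side")
print("Fz",np.round(F,2),np.mean(F))
for n,im,(r0,r1,c0,c1) in(("top",t["img"],(140,270,170,280)),("side",c["img"],(90,240,235,380))):
    h=cv2.cvtColor(im,cv2.COLOR_BGR2HSV)[r0:r1,c0:c1]
    for k,(lo,hi) in {"yellow":((22,90,60),(34,255,255)),"orange":((8,140,60),(18,255,255)),"green":((40,80,30),(85,255,255)),"white":((0,0,150),(179,45,255))}.items():
        m=cv2.inRange(h,np.array(lo),np.array(hi)); nn,_,st,ce=cv2.connectedComponentsWithStats(m)
        print(n,k,[(s[4],(q+[c0,r0]).round().tolist()) for s,q in zip(st[1:],ce[1:]) if s[4]>5])
a=cv2.resize(t["img"][150:260,170:270],None,fx=5,fy=5,interpolation=cv2.INTER_CUBIC)
cv2.imwrite("pics/m8.png",a)
E
python3 st.py
```

```text
Fz [-1.32 -0.94 -2.04 -1.84] -1.5336770817297785
top yellow [(np.int32(199), [194.0, 215.0]), (np.int32(21), [191.0, 226.0]), (np.int32(14), [208.0, 226.0])]
top orange [(np.int32(11), [237.0, 228.0])]
top green [(np.int32(184), [277.0, 210.0]), (np.int32(31), [278.0, 226.0]), (np.int32(15), [279.0, 239.0]), (np.int32(32), [278.0, 252.0]), (np.int32(16), [278.0, 266.0])]
top white []
side yellow []
side orange [(np.int32(221), [369.0, 129.0]), (np.int32(64), [376.0, 170.0]), (np.int32(55), [281.0, 203.0])]
side green [(np.int32(203), [357.0, 236.0])]
side white [(np.int32(1144), [362.0, 106.0]), (np.int32(129), [270.0, 138.0]), (np.int32(2700), [345.0, 205.0]), (np.int32(1482), [259.0, 172.0]), (np.int32(59), [371.0, 174.0]), (np.int32(29), [281.0, 196.0])]
tilt deg 55.4 x [ 0.565 -0.059  0.823] y [ 0.119  0.993 -0.01 ] tcp [686.7 228.4 256.9] lip z 100.7 lip bin 28.5 -3.5 F [ 0.1  0.3 -2.1] j [ 0.27  0.43  1.56 -0.99  0.39  1.18] 0.09958150680857009
```

>>> play_rows(plan=[[3,0,4,0.01,0.09,0,-1],[3,0,4,0.01,0.09,0,-1],[3,0,4,0.01,0.09,0,-1],[3,0,2,0.01,0.09,0,-1],[3,0,0,0.01,0.09,0,-1]])

```text
time_s: 16.68
eef_pos: [697.3, 228.6, 267.3]
ee_rot: [0.209, 0.715, 0.643, 0.175]
force: [0.3, -0.6, -2.9]
grip_width: 0.097
```

>>> play_rows(plan=[[0,0,0,0.01,0.09,0,-1],[0,0,0,0.01,0.09,0,-1],[-2,0,0,0.01,0.09,0,-1],[-4,-2,0,0.01,0.09,0,-1],[-5,-6,0,0.008,0.07,0.005,-1]])

```text
time_s: 17.1
eef_pos: [686.3, 222.4, 271.7]
ee_rot: [0.041, 0.738, 0.673, 0.031]
force: [0.4, -1.2, -1.8]
grip_width: 0.096
```

```bash
python3 st.py
```

```text
tilt deg 5.9 x [ 0.991 -0.091  0.102] y [ 0.092  0.996 -0.008] tcp [686.3 222.4 271.7] lip z 209.8 lip bin -71.6 -12.9 F [ 0.4 -1.2 -1.8] j [ 0.16  0.72  0.77 -0.03  1.56  0.25] 0.09609514033148152
```

>>> play_rows(plan=[[-4,-14,0,0.003,0.03,0.013,-1],[-4,-20,0,0.003,0.03,0.013,-1],[-4,-20,0,0.002,0.025,0.013,-1],[-4,-20,0,0,0.01,0.013,-1],[-4,-20,0,0,0,0.013,-1]])

```text
time_s: 17.52
eef_pos: [667.4, 127.4, 270.5]
ee_rot: [0.002, 0.713, 0.701, -0.001]
force: [0.2, 0.3, -1.0]
grip_width: 0.098
```

>>> play_rows(plan=[[-4,-20,0,0,0,0.013,-1],[-4,-20,0,0,0,0.013,-1],[-4,-20,-5,0,0,0.013,-1],[-4,-16,-10,0,0,0.013,-1],[-2,-8,-15,0,0,0.013,-1]])

```text
time_s: 17.93
eef_pos: [650.2, 36.8, 243.9]
ee_rot: [0.006, 0.689, 0.725, 0.002]
force: [-0.2, -0.5, -2.2]
grip_width: 0.096
```

```bash
python3 st.py
```

```text
tilt deg 0.7 x [0.999 0.051 0.011] y [-0.051  0.999 -0.006] tcp [650.2  36.8 243.9] lip z 196.2 lip bin -87.5 -223.7 F [-0.2 -0.5 -2.2] j [-0.12  0.59  1.05 -0.    1.49 -0.17] 0.09636770238173589
```

>>> play_rows(plan=[[-2,-7,-25,0.002,0.005,0,-1],[-3,-7,-30,0.002,0.003,0,-1],[-2,-3,-30,0,0,0,-1],[0,0,-30,0,0,0,-1],[0,0,-20,0,0,0,-1]])

```text
time_s: 18.35
eef_pos: [644.3, 15.6, 108.2]
ee_rot: [0.007, 0.689, 0.724, 0.004]
force: [0.2, -0.4, -1.6]
grip_width: 0.101
```

```bash
python3 st.py
```

```text
tilt deg 0.9 x [0.999 0.05  0.016] y [-0.05   0.999 -0.004] tcp [644.3  15.6 108.2] lip z 59.8 lip bin -90.6 -245.2 F [ 0.2 -0.4 -1.6] j [-0.16  0.67  1.27 -0.    1.18 -0.21] 0.10073214508789168
```

>>> play_rows(plan=[[-1,0,-8,0.002,0.008,0,-1],[-1,0,-10,0.002,0.007,0,-1],[0,0,-8,0,0,0,-1],[0,0,-5,0,0,0,-1],[0,0,-2,0,0,0,-1]])

```text
time_s: 18.77
eef_pos: [642.2, 15.6, 71.5]
ee_rot: [-0.001, 0.689, 0.725, 0.0]
force: [0.4, 0.1, -1.5]
grip_width: 0.097
```

```bash
python3 st.py
```

```text
tilt deg 0.2 x [ 0.999  0.051 -0.002] y [-0.051  0.999  0.002] tcp [642.2  15.6  71.5] lip z 25.8 lip bin -93.5 -245.5 F [ 0.4  0.1 -1.5] j [-0.16  0.72  1.29  0.    1.13 -0.21] 0.09654275169895975
```

>>> play_rows(plan=[[0,0,-4,0,0,0,-1],[0,0,-4,0,0,0,-1],[0,0,-1.5,0,0,0,-1],[0,0,0,0,0,0,-1]])

```text
time_s: 19.1
eef_pos: [643.7, 15.7, 63.4]
ee_rot: [0.0, 0.689, 0.725, 0.001]
force: [0.3, -0.6, -1.7]
grip_width: 0.096
```

>>> play_rows(plan=[[0,0,-2,0,0,0,-1],[0,0,-1,0,0,0,-1],[0,0,0,0,0,0,-1]])

```text
time_s: 19.35
eef_pos: [644.4, 15.7, 63.2]
ee_rot: [0.001, 0.689, 0.725, 0.002]
force: [-0.2, 0.4, -0.7]
grip_width: 0.097
```

>>> play_rows(plan=[[0,0,0,0,0,0,0.1],[0,0,0,0,0,0,0.1],[0,0,0,0,0,0,0.1],[0,0,0,0,0,0,0.1],[0,0,8,0,0,0,0.1]])

```text
time_s: 19.77
eef_pos: [644.5, 15.7, 71.2]
ee_rot: [0.002, 0.689, 0.725, 0.002]
force: [0.2, -1.2, 0.4]
grip_width: 0.547
```

>>> play_rows(plan=[[0,0,20,0,0,0,0.1],[0,0,35,0,0,0,0.1],[0,0,40,0,0,0,0.1],[0,0,40,0,0,0,0.1],[-20,-30,10,0,0,0,0.1]])

```text
time_s: 20.18
eef_pos: [623.4, -11.0, 221.9]
ee_rot: [-0.0, 0.687, 0.727, 0.001]
force: [1.0, -1.5, 0.2]
grip_width: 0.552
```

>>> play_rows(plan=[[-25,-30,0,0,0,0,0.1],[-25,-30,0,0,0,0,0.1],[-25,-30,0,0,0,0,0.1],[-25,-30,0,0,0,0,0.1],[-25,-30,0,0,0,0,0.1]])

```text
time_s: 20.6
eef_pos: [495.2, -164.6, 230.6]
ee_rot: [0.007, 0.685, 0.729, 0.004]
force: [0.7, -0.7, -0.2]
grip_width: 0.554
```

>>> play_rows(plan=[[-25,-30,0,0,0,0,0.1],[-25,-20,0,0,0,0,0.1],[-25,-10,0,0,0,0,0.1],[-10,0,0,0,0,0,0.1],[0,0,0,0,0,0,0.1]])

```text
time_s: 21.02
eef_pos: [402.2, -231.6, 234.3]
ee_rot: [0.01, 0.688, 0.726, 0.004]
force: [0.3, -0.3, -0.1]
grip_width: 0.551
```

```bash
python3 - <<'E'
from rig import sense, optics
import cv2,pickle,numpy as np
s=sense(); print(s["eef_pos"],s["force"],s["time_s"])
t=optics.capture("top");c=optics.capture("side")
pickle.dump({"top":t,"side":c},open("c9.pkl","wb"))
a=cv2.resize(t["img"][150:285,175:345],None,fx=2.35,fy=2.35,interpolation=cv2.INTER_CUBIC)
b=cv2.resize(c["img"][140:330,240:430],None,fx=2.1,fy=2.1,interpolation=cv2.INTER_CUBIC)
H=max(a.shape[0],b.shape[0]); a=cv2.copyMakeBorder(a,0,H-a.shape[0],0,0,cv2.BORDER_CONSTANT)
cv2.imwrite("pics/m9.png",np.hstack([a,b])); print(a.shape,b.shape)
E
```

```text
[ 402.1620791  -231.57707013  234.33437785] [ 0.34822985 -0.31451277 -0.0582965 ] 21.0167
(399, 400, 3) (399, 399, 3)
```

View pics/m9.png

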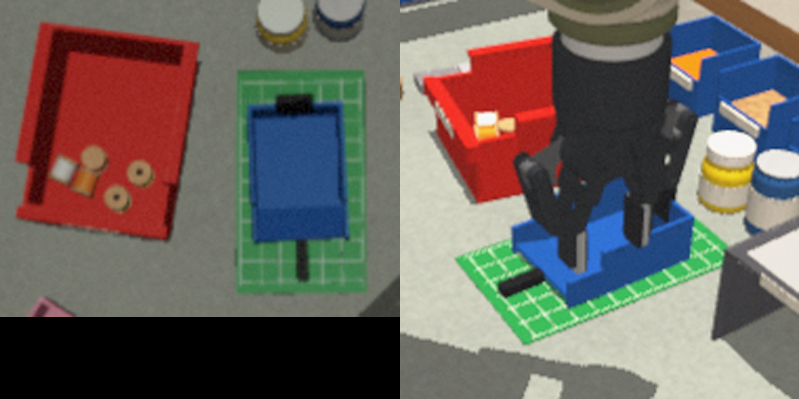

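The view shows the tray empty on the mat. Five spools are in the bin, at crop positions (63,168), (93,157), (86,180), (138,172) and (117,197). I'll do a final pose check.

```bash
python3 - <<'E'
from fit import *
from rig import optics,sense
C=pickle.load(open("c9.pkl","rb"))
T=lambda P,u,v:("top",[P],[[175+(u+.5)/2.35-.5,150+(v+.5)/2.35-.5]])
t=fit("tray",[T((-80,-55,1),349,241),T((-80,55,1),253,242),T((-130,0,16),302,279),T((80,55,61),248,105),T((80,-55,61),345,103)],[563,11,.05],C)
p=np.array([[63,168],[93,157],[86,180],[138,172],[117,197]])
w=back(C["top"],[175,150]+(p+.5)/2.35-.5,36)
print("spools in bin frame",obj(0,0,.122,w-[607,240,0]).round(0))
n=optics.capture("top"); d=cv2.absdiff(n["img"],C["top"]["img"])[150:285,175:330]; print("diff",d.max(),(d>40).sum())
E
```

```text
tray [5.65225e+02 1.26290e+01 2.80000e-02] res px [-1.4 -0.3  1.4  0.2 -0.2  0.8  1.5 -0.3 -0.9 -0.4]
spools in bin frame [[-44.  56.  36.]
 [-26.  21.  36.]
 [-55.  25.  36.]
 [-38. -36.  36.]
 [-71. -15.  36.]]
diff 27 0
```

```bash
python3 -c "
from rig import ctrl; print(ctrl.finish_job())"
```

```text
the job is handed in; nothing more can be done
None
```

The job is done and handed in at about 21 s of the 72 s allowed; no verdict was reported. I drew the tray out of the bay by its pull and stood it on the mat by its handle. I let go for about 0.6 s, about 1 mm from the mat's centre. I then tipped it to about 55° over the bin, shook it lightly, and stood it back on the mat.

**Last checks:**
- **Tray:** it is empty, upright and released, about 3 mm from the mat's centre.
- **Spools:** all five are well inside the bin in plan view. I judged their height only by eye; one white spool looked stacked on the orange one in the side view.
- **Motion:** two top pictures of the bin and mat showed no change between them, and the arm is clear of everything.

**What disagreed:**
- **Bin size:** the bin's rim measured a few mm larger than the stated size, so I used only its centre.
- **Weight:** the wrist force after pouring (about -1.0 to -2.4 N) was too noisy to count spools, so I counted them in the picture.
- **Other objects:** I did not measure whether they stayed put, but the arm's path did not come near them.

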